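# Clamp the tube rack on the shaker with the gate lever

### The job

The green tube rack stands loose on the shaker; clamp it ready for shaking. With the fingertips push the lever's red ball knob along the long leg of the L-shaped slot, all the way to the corner, so that the jaw squares the rack against the fence, then push it through the short leg to its end so that the clamp is locked. Only push the knob, never take it between the fingers; do not lift or tip the rack, and leave the bottle, the timer and the dish stack beside the shaker where they are.

Things in the scene. Friction and masses are not known exactly. Their poses are not given: they have to be found in the camera images.
- shaker: White shaker, aluminium platform, 190 x 320 mm, fixed on the bench. Origin on the bench under the platform's middle; its control panel faces -x of its frame, y along its length. Platform top z 70 mm, with a 2 mm rubber mat under the rack. At the -y end a housing (x -34 to 34, y -148 to -44 mm) carries the gate plate, top z 125 mm, with the L-shaped slot; the clamp rod's axis is at x 0, z 90 mm.
- slot_corner (a point): Where the pin's centre is at the corner of the slot, on the gate plate's top; shaker frame x -11, y -68 mm. The long leg (15 mm wide) runs from here 57 mm toward the shaker's -y, its open end.
- slot_end (a point): Where the pin's centre is at the closed end of the short leg, on the gate plate's top; shaker frame x 12, y -70 mm. The short leg (14 mm wide, so 4 mm play for the pin) runs from the corner along the shaker's +x.
- fence (a point): Middle of the fence's inner face, at the mat, shaker frame y 135 mm. The fence is a 32 mm high aluminium plate, 160 mm wide, across the +y end of the platform; the rack is to be pressed against it.
- jaw: Clamp jaw on the rod's end, aluminium with black rubber face, 100 mm wide, 34 mm high, facing the shaker's +y. Carried by the rod and sprung: 10 mm of give, 1.4 N preload and 0.45 N per mm. Frame parallel to the shaker's, origin on the rod's axis under the lever, 127 mm behind (-y of) the face.
- clamp_rod (a joint): How far rod, lever and jaw have been pushed along the shaker's +y, in m: 0 at the open end of the long leg, 0.057 at the corner (0.053 to 0.057 in the short leg). Stiff: takes about 7 N to slide, about 13 N for the last mm, when the jaw presses the rack; stays where it is left.
- lever (a joint): Roll of the lever about the rod in rad: about 0 (-0.04 to 0.03) in the long leg, where it leans toward the shaker's front; grows as the knob is pushed toward the shaker's +x; about 0.61 at the end of the short leg. Light (1 to 2 N at the knob), stays where it is left. The slot lets it turn only at the corner.
- knob (a point): Centre of the red ball knob, 24 mm in diameter, atop the 10 mm steel pin that stands up through the slot, 80 mm from the rod's axis. Shaker frame: x -23, z 167 mm in the long leg; x 25, z 166 mm when locked (z 170 mm half way).
- rack: Green moulded tube rack with micro tubes, 84 x 122 x 42 mm, about 0.18 kg, loose on the mat. Origin at the centre of its underside; its x is its 84 mm width, which lies roughly along the shaker's y. Clamped against the fence its origin is at y 93 mm of the shaker's frame.
- buffer: White bottle with blue cap, 70 mm in diameter, 135 mm high, loose, standing on the bench beside the -y end of the shaker. Origin at the centre of its underside.
- timer: White lab timer with keys, 47 x 66 x 57 mm, loose, on the bench beside the +y end of the shaker. Origin at the centre of its underside.
- petri: Stack of clear dishes, 90 mm in diameter, 61 mm high, loose, on the bench beside the +y end of the shaker. Origin at the centre of its underside.
Not all that is in view belongs to the job. Of the things shaped like the rack, the green one is meant.

How it is judged:
By the outcome, as a careful person would: the job done as asked, in the order asked, and still so for the second after the job is handed in, with the robot touching nothing.
It also fails if it takes over 38 s, if anything falls off the work surface, if the arm or the gripper's body presses on something with over 40 N, if the wrist force passes 120 N, or if a joint passes its speed limit or range.

### The arm

A 6-joint arm with a two-finger parallel gripper is mounted at the origin on a cart in front of the work surface, level with it; the furniture and walls round the work are solid. World frame = base frame: x ahead of the robot, y to its left, z up, the work surface at z = 0. Lengths are in m, angles in rad, forces in N, time in s.
With the tool pointing down it reaches from about 0.325 to 0.9 m from the base axis. Payload 6.1 kg.
Tool frame: the origin (TCP) lies on the centre line of the jaws, within the pads' length; the fingertips stand 11 mm ahead of it and the grasp point (between the pads) lies 8 mm behind it (ctrl.nose_length is the distance from the TCP to the fingertips, in m); z points along the fingers, y is the line along which they close (so a half turn about z gives the same grasp; the last joint's range is limited). The gripper opens to 85 mm and grips with 20 to 120 N. Pads are 22 mm wide; open, the fingers measure 114 mm over their backs; the gripper's body (76 mm by 85 mm) begins 54 mm behind the grasp point. The pads swing forward as they close: fully open they stand 13 mm farther back than shut.
Start: joints at [-1.439, 0.22, 1.526, -0, 1.395, -0.126], TCP at [0.159, -0.604, 0.242] pointing down, gripper open.
Joint ranges: [-2.98, 2.98], [-0.91, 2.08], [0.09, 2.57], [-1.24, 4.39], [0.2, 2.65], [-2.68, 2.68]. Speed limits (rad/s): [2.57, 2.57, 3.01, 3.14, 3.14, 3.14].

### API

Orientations are given as a unit quaternion [w, x, y, z].
In Python, from rig import ctrl gives the robot as it stands.
- The arm moves only by the tool drive_tool, never from a script. Its argument "increments" is one flat list of numbers, 5 for each row, row after row: the opening, from 0 (shut) to 1 (fully open), then the shift along the tool's x, y, z as a fraction of full scale, then the turn about the tool's z as a fraction of full scale. A call has 1 to 10 rows; each row shifts and turns the commanded pose from where the row before left it, along the tool's axes as they then stand; what a row does not reach is not made up. Full scale, the value 1, is 25 cm for a shift and pi rad for a turn. A row lasts 1/8 s, in which the tool goes at most 62.5 mm and 10.7 degrees, less where a joint would pass 70% of its speed; a pose out of reach is approached as far as the arm can. A call with a number of a shift or a turn outside -1 to 1 is refused whole. A call with a gripper value outside its range is refused whole. The fingers move at their own pace and stop on an object; the grip force is fixed at half the most. Time passes only in rows, so rows that do not move let the fingers close. It gives the time, the measured TCP pose, the force, the opening and the grip force at its end, in the units of the state.
- ctrl.read_state(): the state, without advancing time (a new reading comes with each control period).
- ctrl.camera(name): name is "scene" or "top" or "wrist"; returns (picture, depth): 420x560x3 uint8, red, green, blue; 420x560 float32, m along the optical axis (not along the pixel's ray), 0 where there is no reading.
- ctrl.camera_model(name): a dict with "fx", "fy", "cx", "cy" (pixels), "position" and "attitude" of the camera in the world. Camera axes: x right, y up, looking along -z (the intrinsics and any distortion apply to the point x, -y, -z); pixel columns grow to the right and rows downward; lengths in m; the calibration is good to about 2 mm. A picture is of the moment at which its call begins: read the wrist's pose just before it. camera_model takes no time and is no camera call; for the wrist camera it gives the pose at the moment of the call.
- ctrl.job_done(): hands the job in; it is judged then, once.
The state is a dict: "time_s": time; "qpos": joint angles; "qvel": joint speeds; "tau": joint torques, N m; "tcp_pos": TCP position; "ee_rot": TCP orientation; "ft_force": force on the tool from outside, world axes, zero at the start; "ft_torque": the same for the moment, N m; "finger_gap": finger opening in m; "grip_force": force on a finger pad.
Only numpy, scipy, OpenCV 4.12 (cv2) and the standard library are available. Lean on these libraries where they do the work, as an engineer would, in place of code of your own. Each camera call takes 0.05 s, during which the arm holds its last target. There are 200 camera calls.

## Working session

There is one attempt and no reset: what is moved stays moved. The work goes in short steps, Python scripts to look and compute and a tool call to move; the robot and the scene stay as the last step left them, time stands still between calls to the robot, and variables do not carry over. Pictures are saved under pics/ and viewed, at most 10 in all, crops included, and the job is handed in when it is done.

Besides the shell and the picture viewer there is one more tool, called after ">>>" in YAML: its name, and indented under it one key for each argument. drive_tool: Moves the arm, as the interface text tells. Shift numbers are shares of 25 cm and turn numbers shares of pi rad, none past 1 either way. Its arguments: {"type":"object","properties":{"increments":{"type":"array"}},"required":["increments"]}

```bash
ls; mkdir -p pics; cat > h.py <<'E'
import numpy as np, cv2
from rig import ctrl
from scipy.spatial.transform import Rotation as R
def rot(q): return R.from_quat([q[1],q[2],q[3],q[0]]).as_matrix()
def model(n):
    m=ctrl.camera_model(n); a=np.array(m["attitude"],float)
    m["R"]=a if a.shape==(3,3) else rot(a); m["p"]=np.array(m["position"]); return m
def ray(m,u,v):
    d=np.array([(u-m["cx"])/m["fx"],-(v-m["cy"])/m["fy"],-1.0]); return m["R"]@d
def plane(m,u,v,z):
    d=ray(m,u,v); return m["p"]+d*(z-m["p"][2])/d[2]
def dep(m,u,v,D): return m["p"]+ray(m,u,v)*D
def tri(m1,a,m2,b):
    d1=ray(m1,*a);d2=ray(m2,*b);A=np.c_[d1,-d2];s=np.linalg.lstsq(A,m2["p"]-m1["p"],rcond=None)[0]
    p,q=m1["p"]+s[0]*d1,m2["p"]+s[1]*d2; return (p+q)/2,np.linalg.norm(p-q)
E
python3 - <<'E'
from h import *
s=ctrl.read_state(); print(s["time_s"],s["tcp_pos"],s["ee_rot"])
for n in("scene","top"):
    I,D=ctrl.camera(n);m=model(n);print(ctrl.camera_model(n))
    cv2.imwrite(f"pics/{n}0.png",I[:,:,::-1]);np.savez(f"{n}0.npz",I=I,D=D)
    h=cv2.cvtColor(I,cv2.COLOR_RGB2HSV)
    k=(((h[...,0]<8)|(h[...,0]>172))&(h[...,1]>150)&(h[...,2]>70)).astype(np.uint8)
    c=cv2.connectedComponentsWithStats(k)
    for i in range(1,c[0]):
        if c[2][i,4]>15:
            u,v=c[3][i];d=np.median(D[c[1]==i]);print(n,c[2][i],u,v,dep(m,u,v,d))
E
```

```text
pics
0.0 [ 0.15927603 -0.60377334  0.24123306] [-9.48520784e-04  9.91699694e-01  1.28572223e-01 -1.21729634e-05]
{'fx': 528.2455303616489, 'fy': 528.2455303616489, 'cx': 278.75588940366293, 'cy': 204.110625093494, 'position': array([-0.15624278,  0.65483148,  1.01966372]), 'attitude': array([-0.38516874, -0.15387965,  0.3567732 ,  0.8370657 ])}
scene [515 172  26  19 282] 527.7021276595744 181.38297872340425 [ 0.26623135 -0.80918742 -0.11074846]
scene [153 178  39  29 219] 173.68036529680364 192.21917808219177 [0.79848232 0.17569032 0.05021316]
scene [188 189  12  10  51] 193.41176470588235 192.54901960784315 [0.76487668 0.13535783 0.04888602]
scene [147 193  11   8  20] 152.35 196.55 [0.82171779 0.22750117 0.04889373]
scene [302 197   7   6  38] 305.0 199.5 [0.46151297 0.01794936 0.1736384 ]
{'fx': 396.8020680221818, 'fy': 396.8020680221818, 'cx': 281.2791601661157, 'cy': 205.74778543361168, 'position': array([0.42992575, 0.02968896, 1.09293883]), 'attitude': array([ 0.70781145,  0.03484234, -0.03146383, -0.70483969])}
top [236 116  15   6  58] 243.94827586206895 118.58620689655173 [0.76339771 0.13650825 0.05106222]
top [288 224   6   7  31] 290.35483870967744 226.90322580645162 [0.46710639 0.01313281 0.17829756]
```

View pics/scene0.png

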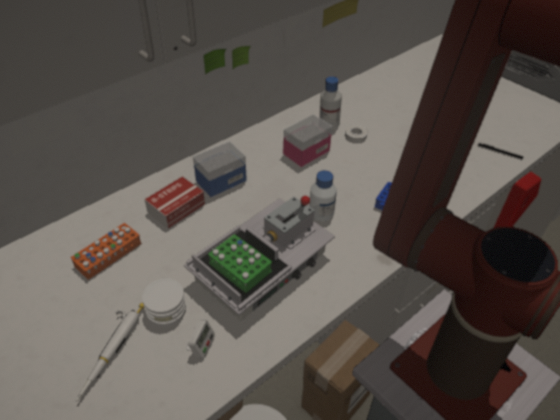

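View pics/top0.png

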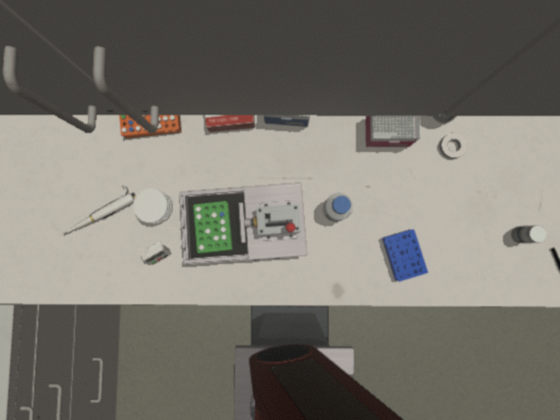

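The scene view shows the green rack on the shaker and the red knob at about (305,199), with the bottle behind it. In the top view the platform spans u 180–307, v 184–265, the knob is at (290,227) and the bottle at (340,207). The fence is on the left, so shaker +y ≈ world +y.

```bash
python3 - <<'E'
from h import *
mt=model("top");ms=model("scene")
print("knob tri",tri(mt,(290.35,226.9),ms,(305,199.5)))
z=np.load("top0.npz");D=z["D"]
v,u=np.mgrid[:420,:560];d=np.stack([(u-mt["cx"])/mt["fx"],-(v-mt["cy"])/mt["fy"],-np.ones(u.shape)],-1)@mt["R"].T
P=mt["p"]+d*D[...,None]
roi=(u>165)&(u<320)&(v>170)&(v<275)
k=roi&(P[...,2]>.055)&(P[...,2]<.2)
n,l,st,_=cv2.connectedComponentsWithStats(k.astype(np.uint8)); i=1+np.argmax(st[1:,4]); print(st[i])
k=(l==i)
q=P[k];plat=q[(q[:,2]<.085)]
c,wh,a=cv2.minAreaRect(plat[:,:2].astype(np.float32));print("rect",c,wh,a,np.median(plat[:,2]))
pts=cv2.boxPoints((c,wh,a));print(pts)
b=(u>320)&(u<360)&(v>185)&(v<230)&(P[...,2]>.09);print("bottle",P[b].mean(0),P[b].max(0),P[b].min(0))
# housing
h=k&(P[...,2]>.115)&(P[...,2]<.135);print("housing",cv2.minAreaRect(P[h][:,:2].astype(np.float32)),np.median(P[h][:,2]))
E
```

```text
knob tri (array([0.46728708, 0.01262521, 0.16617544]), np.float64(0.0008757712315123579))
[ 180  182  127   83 9022]
rect (0.48198768496513367, 0.13513170182704926) (0.19032378494739532, 0.3194381296634674) 4.556365966796875 0.07185537786812868
[[ 0.3744385   0.28678638]
 [ 0.39981458 -0.03164224]
 [ 0.5895369  -0.01652297]
 [ 0.5641608   0.30190563]]
bottle [ 0.52163483 -0.10737263  0.12524266] [0.55728556 0.02968896 1.09293883] [ 0.42992575 -0.14450241  0.09000664]
housing ((0.4792996048927307, 0.11514793336391449), (0.10631558299064636, 0.25207647681236267), 5.681582450866699) 0.12538638584361295
```

>>> drive_tool:
  increments: [0, 0, 0, 0, 0.057, 0, 0.102, -0.154, 0, 0, 0, 0.102, -0.154, 0, 0, 0, 0.102, -0.154, 0, 0, 0, 0.102, -0.154, 0, 0, 0, 0.102, -0.154, 0, 0, 0, 0.102, -0.154, 0, 0, 0, 0.102, -0.154, 0, 0, 0, 0.102, -0.154, 0, 0, 0, 0.102, -0.154, 0, 0]

```text
time_s: 1.35
tcp_pos: [0.3612, -0.2393, 0.242]
ee_rot: [-0.0, 0.999, 0.039, -0.0]
ft_force: [-0.1, 0.1, -1.0]
finger_gap: -0.0002
grip_force: 0.0
```

```bash
cat >> h.py <<'E'
C=np.array([.4820,.1351]);Y=.0795
Rs=np.array([[np.cos(Y),np.sin(Y)],[-np.sin(Y),np.cos(Y)]])
def sh(p): p=np.array(p); return np.r_[Rs@(p[:2]-C),p[2]].round(4)
def st():
    s=ctrl.read_state();T=rot(s["ee_rot"]);print("t",round(s["time_s"],2),"tcp sh",sh(s["tcp_pos"]),"yaw err",round(np.arctan2(T[1,0],T[0,0])-Y,4),"z",T[:,2].round(3),"F sh",np.r_[Rs@s["ft_force"][:2],s["ft_force"][2]].round(1),"gap",s["finger_gap"])
def red(n,save=None):
    m=model(n);I,D=ctrl.camera(n);h=cv2.cvtColor(I,cv2.COLOR_RGB2HSV)
    if save: cv2.imwrite("pics/"+save,I[:,:,::-1])
    k=(((h[...,0]<8)|(h[...,0]>172))&(h[...,1]>130)&(h[...,2]>50)).astype(np.uint8)
    c=cv2.connectedComponentsWithStats(k);o=[]
    for i in range(1,c[0]):
        if c[2][i,4]>15:
            u,v=c[3][i];p=sh(plane(m,u,v,.167))
            if abs(p[0])<.06 and -.17<p[1]<-.03: o.append((c[2][i].tolist(),(round(u,1),round(v,1)),p,float(np.median(D[c[1]==i]))))
    return o
E
python3 -c "
from h import *
st();print(red('top'),red('scene'))"
```

```text
t 1.35 tcp sh [-0.1502 -0.3637  0.242 ] yaw err -0.0011 z [-0.  0. -1.] F sh [-0.1  0.1 -1. ] gap -0.00022394471547658275
[([287, 223, 8, 9, 50], (np.float64(290.2), np.float64(226.9)), array([-0.0241, -0.1202,  0.167 ]), 0.9154720306396484)] [([302, 196, 7, 8, 45], (np.float64(304.9), np.float64(199.7)), array([-0.0256, -0.1198,  0.167 ]), 1.2244216203689575)]
```

>>> drive_tool:
  increments: [0, 0.102, -0.154, 0, 0, 0, 0.102, -0.154, 0, 0, 0, 0.102, -0.154, 0, 0, 0, 0.102, -0.154, 0, 0, 0, 0.102, -0.15, 0, 0, 0, 0, 0, 0, 0]

```text
time_s: 2.2
tcp_pos: [0.4735, -0.0383, 0.2419]
ee_rot: [-0.0, 0.999, 0.041, -0.0]
ft_force: [-0.8, 0.2, 0.2]
finger_gap: -0.0001
grip_force: 0.0
```

```bash
python3 -c "
from h import *
st();print(red('wrist','w1.png'));print(model('wrist')['p'])"
```

```text
t 2.2 tcp sh [-0.0222 -0.1722  0.2419] yaw err 0.003 z [-0.001  0.    -1.   ] F sh [-0.8  0.3  0.2] gap -0.00011868517280470828
[([195, 220, 31, 31, 767], (np.float64(210.3), np.float64(235.0)), array([-0.0254, -0.12  ,  0.167 ]), 0.2131025344133377)]
[ 0.55062869 -0.03313686  0.37379249]
```

View pics/w1.png

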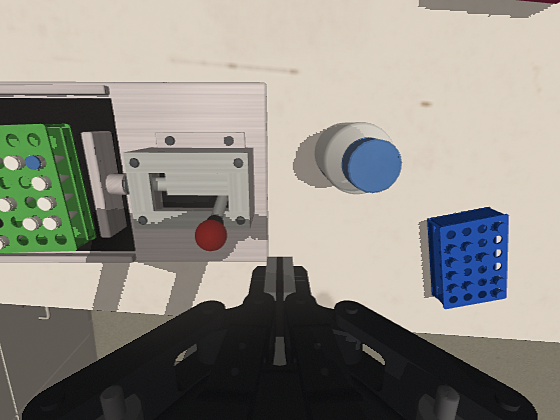

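>>> drive_tool:
  increments: [0, -0.008, 0, 0.112, 0, 0, 0, 0, 0.112, 0, 0, 0, 0, 0.112, 0, 0, 0, -0.04, 0, 0, 0, 0, -0.04, 0, 0, 0, 0, -0.03, 0, 0, 0, 0, -0.03, 0, 0, 0, 0, 0, 0, 0]

```text
time_s: 3.25
tcp_pos: [0.4691, -0.0055, 0.1598]
ee_rot: [0.001, 0.999, 0.04, 0.001]
ft_force: [0.8, -4.1, 2.0]
finger_gap: -0.0004
grip_force: 2.0
```

```bash
python3 -c "
from h import *
st();print(red('wrist'),red('top'))"
```

```text
t 3.25 tcp sh [-0.024  -0.1392  0.1598] yaw err 0.0004 z [ 0.003 -0.002 -1.   ] F sh [ 0.5 -4.2  2. ] gap -0.00038323272340986424
[([203, 269, 47, 40, 1363], (np.float64(227.0), np.float64(287.8)), array([-0.0224, -0.1139,  0.167 ]), 0.13420242071151733)] []
```

>>> drive_tool:
  increments: [0, 0, -0.02, 0, 0, 0, 0, -0.02, 0, 0, 0, 0, -0.02, 0, 0, 0, 0, -0.02, 0, 0, 0, 0, -0.02, 0, 0, 0, 0, -0.02, 0, 0, 0, 0, -0.02, 0, 0, 0, 0, -0.02, 0, 0, 0, 0, -0.02, 0, 0, 0, 0, 0, 0, 0]

```text
time_s: 4.6
tcp_pos: [0.4656, 0.0386, 0.1596]
ee_rot: [0.001, 0.999, 0.04, 0.001]
ft_force: [0.3, -7.6, 5.7]
finger_gap: -0.0
grip_force: 3.8
```

```bash
python3 -c "
from h import *
st();print(red('wrist','w2.png'))"
```

```text
t 4.6 tcp sh [-0.0241 -0.0949  0.1596] yaw err -0.0005 z [ 0.002 -0.003 -1.   ] F sh [-0.3 -7.6  5.7] gap -4.309651267333054e-05
[([204, 269, 47, 40, 1349], (np.float64(227.3), np.float64(287.8)), array([-0.0223, -0.0698,  0.167 ]), 0.13390901684761047)]
```

View pics/w2.png

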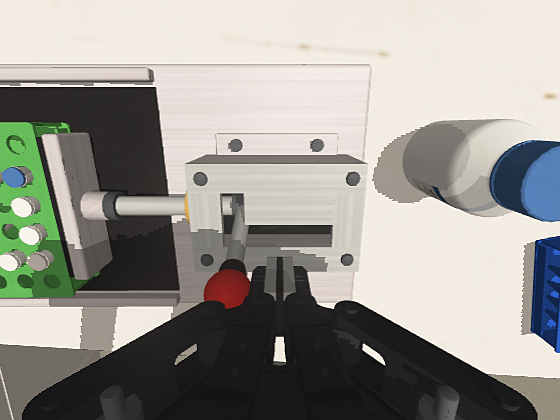

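The knob slides as intended: the pin is nearing the corner (slot corner at about (232,205)) and the jaw is reaching the rack.

>>> drive_tool:
  increments: [0, 0, -0.01, 0, 0, 0, 0, -0.01, 0, 0, 0, 0, -0.01, 0, 0, 0, 0, -0.008, 0, 0, 0, 0, 0, 0, 0]

```text
time_s: 5.28
tcp_pos: [0.4651, 0.0445, 0.1598]
ee_rot: [0.005, 0.999, 0.039, 0.001]
ft_force: [-0.6, -22.7, 5.4]
finger_gap: 0.0002
grip_force: 11.3
```

```bash
python3 -c "
from h import *
st()"
```

```text
t 5.28 tcp sh [-0.024  -0.0889  0.1598] yaw err -0.0006 z [ 0.002 -0.01  -1.   ] F sh [ -2.4 -22.6   5.4] gap 0.00021165330631996659
```

```bash
python3 -c "
from h import *
print(red('wrist','w3.png'))
print(red('top'),red('scene'))"
```

```text
[([206, 269, 45, 40, 1308], (np.float64(228.6), np.float64(287.7)), array([-0.0222, -0.0644,  0.167 ]), 0.1338890790939331)]
[] [([285, 208, 9, 9, 61], (np.float64(289.1), np.float64(212.0)), array([-0.0276, -0.0642,  0.167 ]), 1.1956710815429688)]
```

View pics/w3.png

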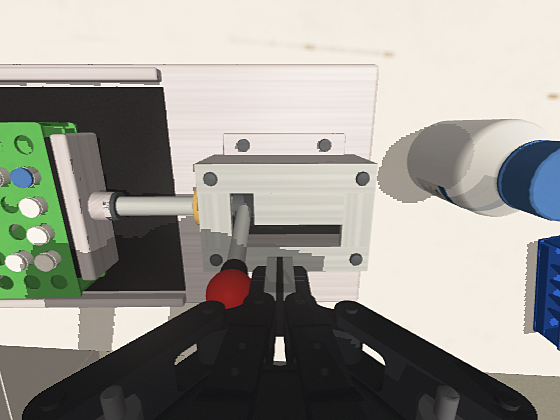

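>>> drive_tool:
  increments: [0, 0, -0.008, 0, 0, 0, 0, 0, 0, 0]

```text
time_s: 5.68
tcp_pos: [0.4651, 0.0449, 0.1599]
ee_rot: [0.006, 0.999, 0.039, 0.001]
ft_force: [-0.5, -29.0, 4.4]
finger_gap: -0.0001
grip_force: 14.7
```

```bash
python3 -c "
from h import *
st();print(red('scene'))"
```

```text
t 5.67 tcp sh [-0.024  -0.0886  0.1599] yaw err -0.0009 z [ 0.003 -0.013 -1.   ] F sh [ -2.8 -28.9   4.4] gap -5.597123127923092e-05
[([285, 208, 9, 9, 61], (np.float64(289.0), np.float64(212.0)), array([-0.0274, -0.0641,  0.167 ]), 1.196626901626587)]
```

Pushing harder moves nothing (29 N, no travel), so the knob is at the corner. I'll back off and come round to the front side.

>>> drive_tool:
  increments: [0, 0, 0.05, 0, 0, 0, 0, 0.05, 0, 0, 0, -0.08, 0, 0, 0, 0, -0.08, 0, 0, 0, 0, 0, 0, 0, 0]

```text
time_s: 6.35
tcp_pos: [0.4249, 0.0234, 0.1579]
ee_rot: [-0.0, 0.999, 0.039, -0.0]
ft_force: [-0.0, -0.1, 0.0]
finger_gap: -0.0
grip_force: 0.0
```

```bash
python3 -c "
from h import *
st();print(red('wrist'),red('scene'))"
```

```text
t 6.35 tcp sh [-0.0658 -0.1068  0.1579] yaw err -0.0009 z [-0.001  0.001 -1.   ] F sh [-0.  -0.1  0. ] gap -3.0978456246238374e-05
[([154, 186, 58, 54, 2419], (np.float64(182.8), np.float64(212.5)), array([-0.0254, -0.0646,  0.167 ]), 0.11986025422811508)] [([285, 208, 8, 9, 60], (np.float64(288.6), np.float64(212.0)), array([-0.0269, -0.0634,  0.167 ]), 1.1965579986572266)]
```

>>> drive_tool:
  increments: [0, 0, -0.084, 0, 0, 0, 0, -0.084, 0, 0, 0, 0.03, 0, 0, 0, 0, 0.03, 0, 0, 0, 0, 0.02, 0, 0, 0, 0, 0.02, 0, 0, 0, 0, 0.02, 0, 0, 0, 0, 0.02, 0, 0, 0, 0, 0.02, 0, 0, 0, 0, 0, 0, 0, 0]

```text
time_s: 7.7
tcp_pos: [0.4629, 0.0681, 0.1583]
ee_rot: [-0.0, 0.999, 0.039, 0.0]
ft_force: [0.2, 0.0, -0.6]
finger_gap: -0.0002
grip_force: 0.0
```

```bash
python3 -c "
from h import *
st();print(red('wrist','w4.png'),red('scene'))"
```

```text
t 7.7 tcp sh [-0.0244 -0.0653  0.1583] yaw err -0.0008 z [ 0.001  0.    -1.   ] F sh [ 0.2  0.  -0.6] gap -0.00019476199825438684
[([252, 223, 54, 55, 2252], (np.float64(278.4), np.float64(250.0)), array([-0.0021, -0.065 ,  0.167 ]), 0.12178884446620941)] []
```

View pics/w4.png

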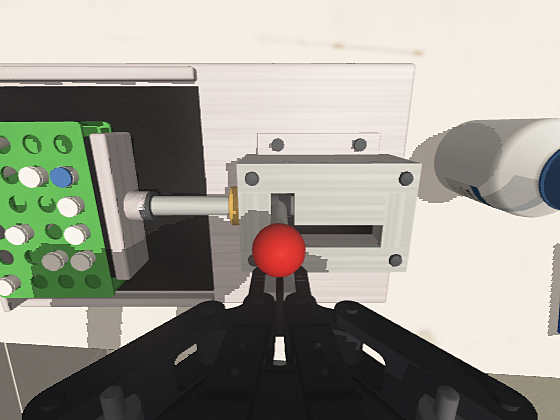

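The knob is half way through the short leg, at (278,250); about 27 mm remain.

>>> drive_tool:
  increments: [0, 0.02, 0, 0, 0, 0, 0.02, 0, 0, 0, 0, 0.02, 0, 0, 0, 0, 0.02, 0, 0, 0, 0, 0.016, 0, 0, 0, 0, 0.008, 0, 0, 0, 0, 0.008, 0, 0, 0, 0, 0, 0, 0, 0]

```text
time_s: 8.8
tcp_pos: [0.4894, 0.0702, 0.1577]
ee_rot: [0.0, 0.999, 0.039, -0.001]
ft_force: [-4.7, -0.8, -1.4]
finger_gap: -0.0003
grip_force: 2.4
```

```bash
python3 -c "
from h import *
st();print(red('wrist'),red('scene'))"
```

```text
t 8.8 tcp sh [ 0.0022 -0.0653  0.1577] yaw err -0.0007 z [-0.002 -0.    -1.   ] F sh [-4.8 -0.4 -1.4] gap -0.0002885612193990305
[([253, 222, 52, 52, 2089], (np.float64(278.4), np.float64(247.3)), array([ 0.0261, -0.0649,  0.167 ]), 0.125806987285614)] []
```

Force is rising at the end; one firm nudge to confirm.

>>> drive_tool:
  increments: [0, 0.008, 0, 0, 0, 0, 0.008, 0, 0, 0, 0, 0, 0, 0, 0]

```text
time_s: 9.28
tcp_pos: [0.4911, 0.0704, 0.1573]
ee_rot: [0.0, 0.999, 0.039, -0.004]
ft_force: [-13.4, -2.9, 4.1]
finger_gap: 0.0001
grip_force: 7.5
```

```bash
python3 -c "
from h import *
st();print(red('wrist'))"
```

```text
t 9.28 tcp sh [ 0.0039 -0.0652  0.1573] yaw err -0.0005 z [-0.008 -0.001 -1.   ] F sh [-13.6  -1.9   4.1] gap 6.678201244893691e-05
[([253, 222, 52, 52, 2083], (np.float64(278.5), np.float64(247.8)), array([ 0.0279, -0.065 ,  0.167 ]), 0.125896155834198)]
```

13.6 N against a light lever means it's at the end stop. Back off and check.

>>> drive_tool:
  increments: [0, -0.08, 0, 0, 0, 0, -0.12, 0, 0, 0, 0, 0, 0, -0.14, 0, 0, 0, 0, -0.14, 0, 0, -0.1, 0, 0, 0, 0, 0, 0, 0, 0, 0, 0, 0, 0, 0]

```text
time_s: 10.2
tcp_pos: [0.4204, 0.0647, 0.2286]
ee_rot: [-0.0, 0.999, 0.039, 0.001]
ft_force: [-0.5, 0.1, 0.3]
finger_gap: 0.0003
grip_force: 0.0
```

```bash
python3 -c "
from h import *
st();print(red('wrist','w5.png'))
for n in('top','scene'):print(red(n))
"
```

```text
t 10.2 tcp sh [-0.067  -0.0653  0.2286] yaw err -0.0009 z [ 0.002  0.    -1.   ] F sh [-0.5  0.1  0.3] gap 0.00027883440217391716
[([260, 79, 38, 41, 1208], (np.float64(278.3), np.float64(99.0)), array([ 0.0252, -0.0649,  0.167 ]), 0.17309235036373138)]
[([261, 204, 9, 8, 53], (np.float64(264.8), np.float64(207.5)), array([ 0.0256, -0.0645,  0.167 ]), 0.9216977953910828)]
[([270, 198, 7, 8, 49], (np.float64(273.0), np.float64(201.3)), array([ 0.0227, -0.0629,  0.167 ]), 1.2211039066314697)]
```

View pics/w5.png

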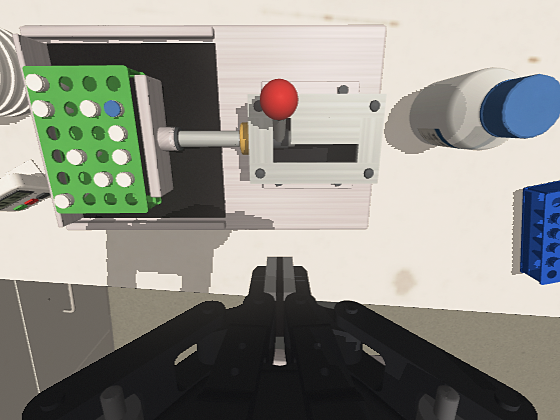

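The knob is at shaker x = 25 mm, the locked position; it shows at (278,99). The rack sits square between the jaw and the fence, and the bottle, timer and dishes are untouched.

```bash
python3 -c "
from rig import ctrl
print(ctrl.job_done())"
```

```text
the job is handed in; nothing more can be done
None
```

The rack is clamped against the fence and the lever is locked at the end of the short leg. I only pushed the knob and backed the arm clear before handing the job in at about 10 s.

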